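# Bolt the bench chest shut past its spring catch

### The job

Lock the lid of the plywood bench chest: hold the red plate of the spring catch down with one fingertip and, keeping it down, push the brass bolt by its black knob with the other finger until it is fully home in the keeper on the lid, then let the catch spring back up so that its tooth locks the bolt. This is a pushing job: keep the lid shut, and leave the loupe, graver, jar and pliers where they are.

Things in the scene. Friction and masses are not known exactly. Their poses are not given: they have to be found in the camera images.
- chest: plywood chest, aluminium corners, fixed to the desk, 280 (x) x 360 (y) x 90 mm high, turned either way by up to 0.4 rad. Origin: centre of its underside. Its x points from the front deck to the lid, y to the left, z up. The front half of its top is a fixed deck, 90 mm high, that carries the bolt set; the rear half is the lid, as high
- bolt_set (a point): on the deck (90 mm above the desk), under the bolt's middle line; axes as the chest's. Measured from it: bolt bar along y = 0, 16 mm wide, slides to +x, top 14 mm up; steel guide straps over it, tops 17.5 mm up; catch hinge tube and lugs at y = 17 to 27, x = -65 to 41, tops 22 mm up. Nothing else fixed here is higher, but for the keeper's bridge on the lid (18.5)
- bolt (a joint): travel of the bolt in m: 0 = drawn back (open), 0.028 = fully home in the keeper on the lid, at its stop. Friction about 1.5 N. Starts at 0 to 0.0015, the catch's tooth in the bolt's front notch with 2 mm play. A second notch comes under the tooth only when the bolt is fully home (within 2 mm)
- bolt_knob (a point): centre of the top of the black upright knob on the brass bolt, a cylinder 16 mm thick and 30 mm tall: 104 to 134 mm above the desk. Moves with the bolt. Behind it (chest's -x) there are only the bar and a strap, up to 107.5 mm above the desk, so a fingertip fits behind the knob above them
- catch (a joint): angle of the spring catch in rad: 0 = up (tooth down in the bolt's notch), 0.44 = plate pressed fully down, at its stop. The bolt is free above about 0.30. Spring: about 2 N at the plate's middle to begin, 5.5 N fully down; it comes up by itself when let go, if a notch is under the tooth
- catch_plate (a point): centre of the upper face of the red plate, 78 mm along the bolt (chest's x) by 34 mm, hinged on its inner edge. Up, it slopes, outer edge highest, this point 121 mm above the desk. Pressed fully down it lies level, face 112 mm above the desk, this point then 44 mm from the bolt's line in the chest's +y, face reaching from 24 to 58 mm; a fingertip can slide along it
- lid (a joint): opening angle of the lid in rad, 0 = shut, as it starts and must stay; hinged on the chest's far (+x) edge. It carries the steel keeper and, at y = 90 to 150 mm, a bow handle 27 mm high
- loupe: black watchmaker's loupe, 33 mm across, 32 mm tall, standing loose on the deck left of the catch. Origin: centre of its underside
- graver: wood-handled graver 110 mm long and 22 mm high, lying loose on the deck right of the bolt. Origin: under its middle; x along the blade
- jar: glass jar with a green cap, 52 mm across, 50 mm tall, standing on the desk right of the chest. Origin: centre of its underside
- pliers: yellow-handled pliers, 145 mm long, 12 mm high, lying on the desk left of the chest. Origin: underside, near the joint; x towards the jaws

How it is judged:
By the outcome, as a careful person would: the job done as asked, in the order asked, and still so for the second after the job is handed in, with the robot touching nothing.
It also fails if it takes over 32 s, if anything falls off the work surface, if the arm or the gripper's body presses on something with over 40 N, if the wrist force passes 120 N, or if a joint passes its speed limit or range.

### The arm

A 7-joint arm with a two-finger parallel gripper is mounted at the origin on the work surface. World frame = base frame: x ahead of the robot, y to its left, z up, the work surface at z = 0. Lengths are in m, angles in rad, forces in N, time in s.
With the tool pointing down it reaches from about 0.425 to 0.925 m from the base axis. Payload 6.8 kg.
Tool frame: the origin (TCP) lies on the front face of the gripper's body, between the roots of the fingers; the fingertips stand 73 mm ahead of it and the grasp point (between the pads) lies 54 mm ahead of it (bot.finger_overhang is the z of the fingertips in the tool frame, in m); z points along the fingers, y is the line along which they close (so a half turn about z gives the same grasp; the last joint's range is limited). The gripper opens to 85 mm and grips with 20 to 120 N. Pads are 22 mm wide; open, the fingers measure 114 mm over their backs; the gripper's body (76 mm by 85 mm) begins 54 mm behind the grasp point. The pads swing forward as they close: fully open they stand 13 mm farther back than shut.
Start: joints at [-1.369, 0.477, 0.022, 1.555, -0.011, 1.109, -0.083], TCP at [0.206, 0.643, 0.304] pointing down, gripper open.
Joint ranges: [-2.96, 2.96], [-0.34, 2.1], [-1.41, 1.46], [0.24, 2.44], [-1.37, 4.51], [0.17, 1.92], [-2.96, 2.96]. Speed limits (rad/s): [2.39, 2.39, 3.14, 3.14, 3.14, 3.14, 3.14].

### API

Orientations are given as a unit quaternion [w, x, y, z].
In Python, from station import bot gives the robot as it stands.
- The arm moves only by the tool servo_tool, never from a script. Its argument "motion" is one flat list of numbers, 7 for each row, row after row: the shift along the tool's x, y, z as a fraction of full scale, then the turn, a rotation vector about the tool's x, y, z as a fraction of full scale, then the closure, from 0 (fully open) to 1 (shut). In form: [tx, ty, tz, ax, ay, az, gripper, tx, ty, tz, ax, ay, az, gripper, ...]. A call has 1 to 5 rows; each row shifts and turns the commanded pose from where the row before left it, along the tool's axes as they then stand; what a row does not reach is not made up. Full scale, the value 1, is 0.02 m for a shift and 0.15 rad for a turn. A row lasts 1/8 s, in which the tool goes at most 62.5 mm and 10.7 degrees, less where a joint would pass 70% of its speed; a pose out of reach is approached as far as the arm can. A call with a number of a shift or a turn outside -1 to 1 is refused whole. A call with a gripper value outside its range is refused whole. The fingers move at their own pace and stop on an object; "grip_force" is the grip in N (left out, the last holds). Time passes only in rows, so rows that do not move let the fingers close. It gives the time, the measured TCP pose, the force, the opening and the grip force at its end, in the units of the state.
- bot.get_obs(): the state, without advancing time (a new reading comes with each control period).
- bot.read_camera(name): name is "scene" or "side" or "wrist"; returns the picture (384x512x3 uint8, red, green, blue); there is no depth.
- bot.get_calibration(name): a dict with "mtx" (3x3 intrinsics, pixels), "rvec" (rotation vector, rad) and "tvec" (3), from world to camera coordinates, as OpenCV has them. Camera axes: x right, y down, z forward; pixel columns grow to the right and rows downward; lengths in m; the calibration is good to about 2 mm. A picture is of the moment at which its call begins: read the wrist's pose just before it. get_calibration takes no time and is no camera call; for the wrist camera it gives the pose at the moment of the call.
- bot.hand_in(): hands the job in; it is judged then, once.
Trained networks look in the newest picture that a camera, given by its name, has taken for a name from the list of things; names that differ only in an ending like _2 or _b are one class to them, and where a whole thing is asked for, a point or a joint stands for the part that bears it (a point fixed in the world has none). Each returns a list of dicts, best first, with "p" (0 to 1); they miss things now and then, are a little off and sometimes report something else, mostly with a low value. They report only what shows in the picture. A call takes as long as a camera call.
- bot.boxes_of(camera, name): "uv" ([column, row] in pixels, amid what is visible of it).
The state is a dict: "t": time; "q": joint angles; "joint_vel": joint speeds; "joint_torque": joint torques, N m; "eef_pos": TCP position; "tool_rot": TCP orientation; "contact_force": force on the tool from outside, world axes, zero at the start; "torque": the same for the moment, N m; "gripper_width": opening from 0.0 (shut) to 1.0 (fully open); "grasp_force": force on a finger pad.
Only numpy, scipy, OpenCV 4.12 (cv2) and the standard library are available. Lean on these libraries where they do the work, as an engineer would, in place of code of your own. Each camera call takes 0.05 s, during which the arm holds its last target. There are 200 camera calls.

## Working session

There is one attempt and no reset: what is moved stays moved. The work goes in short steps, Python scripts to look and compute and a tool call to move; the robot and the scene stay as the last step left them, time stands still between calls to the robot, and variables do not carry over. Pictures are saved under pics/ and viewed, at most 10 in all, crops included, and the job is handed in when it is done.

Besides the shell and the picture viewer there is one more tool, called after "Call:" by a JSON object that holds its "fn" and its "kwargs", one argument or row to a line. servo_tool: Moves the arm, as the interface text tells. Shift numbers are shares of 0.02 m and turn numbers shares of 0.15 rad, none past 1 either way. Its arguments: {"type":"object","properties":{"motion":{"type":"array","items":{"type":"number","minimum":-1,"maximum":1}},"grip_force":{"type":"number"}},"required":["motion"]}

```bash
ls; mkdir -p pics; cat > h.py <<'E'
import numpy as np, cv2
from station import bot
def cal(c):
    k=bot.get_calibration(c); return np.array(k["mtx"],float),cv2.Rodrigues(np.array(k["rvec"],float))[0],np.array(k["tvec"],float).ravel(),k
def onplane(c,uv,z):
    K,R,t,_=cal(c); d=R.T@np.linalg.solve(K,[uv[0],uv[1],1]); o=-R.T@t
    return o+d*(z-o[2])/d[2]
def proj(c,P):
    K,R,t,_=cal(c); p=K@(R@np.asarray(P)+t); return p[:2]/p[2]
def tri(obs):
    A=[];b=[]
    for c,uv in obs:
        K,R,t,_=cal(c); d=R.T@np.linalg.solve(K,[uv[0],uv[1],1]); d/=np.linalg.norm(d); M=np.eye(3)-np.outer(d,d); A.append(M); b.append(M@(-R.T@t))
    return np.linalg.solve(sum(A),sum(b))
E
python3 - <<'E'
from h import *
o=bot.get_obs(); print(o["t"],o["eef_pos"],o["tool_rot"],o["contact_force"])
ims=[]
for c in ["scene","side"]:
    im=bot.read_camera(c); cv2.imwrite(f"pics/{c}1.png",im[:,:,::-1])
    for n in ["bolt_knob","catch_plate","lid","loupe","graver","chest"]:
        print(c,n,[(np.round(r["uv"],1).tolist(),round(r["p"],2)) for r in bot.boxes_of(c,n)][:3])
im=bot.read_camera("wrist"); cv2.imwrite("pics/wrist1.png",im[:,:,::-1])
E
```

```text
pics
0.0 [0.20566211 0.64243121 0.30294766] [-6.61058669e-05  1.54277527e-01  9.88027159e-01 -8.79837636e-04] [ 0.05219001 -0.49906261  1.21249492]
scene bolt_knob []
scene catch_plate [([204.6, 189.0], 0.61), ([102.6, 214.0], 0.23)]
scene lid [([194.4, 249.3], 0.74)]
scene loupe [([269.4, 191.1], 0.71)]
scene graver [([138.2, 196.4], 0.73), ([196.2, 249.8], 0.69)]
scene chest [([199.2, 250.2], 0.86)]
side bolt_knob [([284.4, 157.4], 0.69), ([241.7, 241.0], 0.48)]
side catch_plate [([277.6, 160.8], 0.41)]
side lid [([237.3, 161.8], 0.97), ([277.9, 161.1], 0.27)]
side loupe [([258.9, 188.6], 0.59)]
side graver [([240.5, 241.1], 0.52)]
side chest [([238.6, 239.5], 0.73), ([258.7, 175.7], 0.64)]
```

```bash
python3 -c "
import cv2
a=cv2.imread('pics/scene1.png');b=cv2.imread('pics/side1.png')
cv2.imwrite('pics/s1.png',cv2.resize(a[110:330,60:340],None,fx=2.7,fy=2.7,interpolation=2))
cv2.imwrite('pics/s2.png',cv2.resize(b[100:300,180:400],None,fx=3,fy=3,interpolation=2))"
```

```text
(no output)
```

View pics/s1.png

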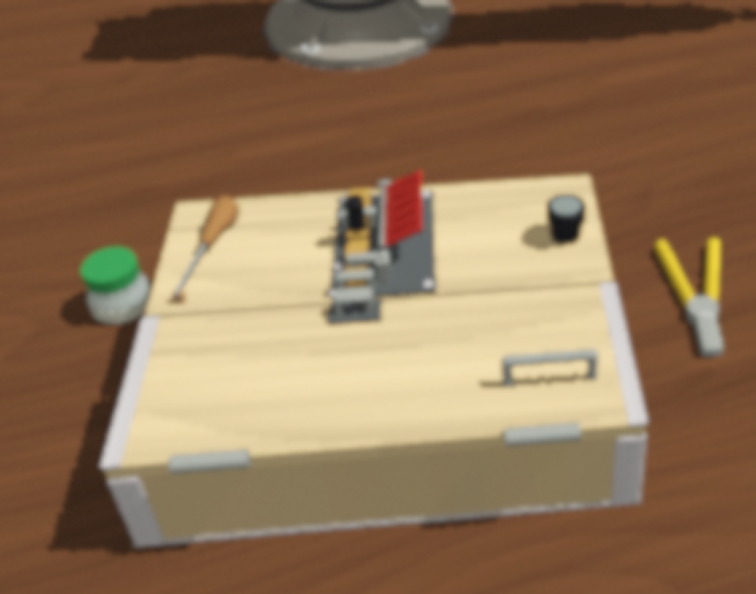

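View pics/s2.png

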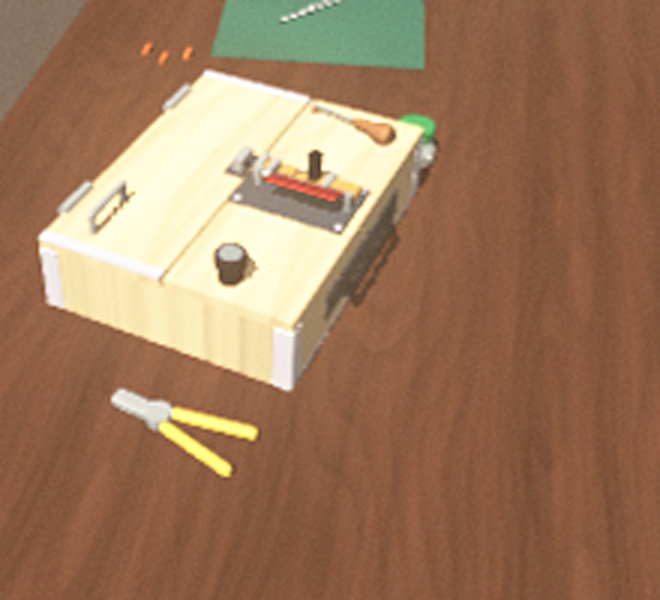

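Scene: knob top about (191.5,184.5), plate centre about (209.6,187). Side: knob top (285,151), plate (281,162). Chest is turned a little; the loupe is well left of the plate.

```bash
python3 - <<'E'
from h import *
s=lambda u,v:(60+u/2.7,110+v/2.7)
S=lambda u,v:(180+u/3,100+v/3)
k=tri([("scene",s(355,201)),("side",S(315,153))]);print("knob",k,onplane("scene",s(355,201),.134),onplane("side",S(315,153),.134))
p=tri([("scene",s(404,208)),("side",S(303,187))]);print("plate",p, onplane("scene",s(404,208),.121))
q=[onplane("scene",s(*a),.09) for a in [(177,202),(591,177),(645,424),(107,466)]]
w=[onplane("side",S(*a),.09) for a in [(424,124),(300,326),(40,238),(207,72)]]
for Q in (q,w):
    print(np.round(Q,4).tolist()); 
    for i in range(4):
        d=Q[(i+1)%4]-Q[i]; print(round(np.linalg.norm(d),4),round(np.arctan2(d[1],d[0]),4))
print("loupe",onplane("scene",s(566,203),.122))
print(bot.get_obs()["t"])
for c in ("scene","side","wrist"): print(c,proj(c,k))
E
```

```text
knob [ 0.53711299 -0.09976754  0.13121909] [ 0.54187906 -0.09977575  0.134     ] [ 0.53619303 -0.09704283  0.134     ]
plate [ 0.54144137 -0.06127254  0.11562637] [ 0.54779418 -0.06248357  0.121     ]
[[0.4335, -0.2396, 0.09], [0.5236, 0.11, 0.09], [0.7919, 0.0423, 0.09], [0.7055, -0.3036, 0.09]]
0.3609 1.3186
0.2766 -0.247
0.3565 -1.8154
0.2794 2.9105
[[0.4332, -0.2446, 0.09], [0.5119, 0.1141, 0.09], [0.7878, 0.0473, 0.09], [0.7028, -0.3011, 0.09]]
0.3672 1.3548
0.2839 -0.2377
0.3586 -1.8101
0.2755 2.9348
loupe [0.58772509 0.06197419 0.122     ]
0.75
scene [191.19762569 184.15762546]
side [284.81388668 151.2095606 ]
wrist [-228.74289919  592.21735051]
```

View pics/wrist1.png

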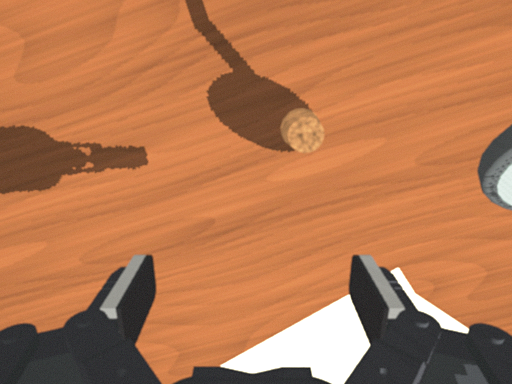

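Wrist view shows only desk and cork, with the fingers at the bottom. The chest yaw is about -0.24 rad, and the tool's y is already near the chest's y, so I travel there while setting the opening.

Call:
{"fn": "servo_tool", "kwargs": {
  "motion": [-1,-0.7,0,0,0,-0.46,0.62,-1,-0.7,0,0,0,0,0.62,-1,-0.7,0,0,0,0,0.62,-1,-0.7,0,0,0,0,0.62,-1,-0.7,0,0,0,0,0.62]
}}

```text
t: 1.38
eef_pos: [0.2861, 0.5486, 0.304]
tool_rot: [0.0, 0.121, 0.993, 0.0]
contact_force: [-0.5, 0.3, 0.2]
gripper_width: 0.382
grasp_force: 0.0
```

Call:
{"fn": "servo_tool", "kwargs": {
  "motion": [-1,-1,0,0,0,0,0.62,-1,-1,0,0,0,0,0.62,-1,-1,0,0,0,0,0.62,-1,-1,0,0,0,0,0.62,-1,-1,0,0,0,0,0.62]
}}

```text
t: 2.0
eef_pos: [0.3591, 0.4274, 0.304]
tool_rot: [0.0, 0.12, 0.993, 0.0]
contact_force: [-0.4, 0.2, 0.3]
gripper_width: 0.377
grasp_force: 0.0
```

Call:
{"fn": "servo_tool", "kwargs": {
  "motion": [-1,-1,0,0,0,0,0.62,-1,-1,0,0,0,0,0.62,-1,-1,0,0,0,0,0.62,-1,-1,0,0,0,0,0.62,-1,-1,0,0,0,0,0.62]
}}

```text
t: 2.62
eef_pos: [0.4321, 0.3064, 0.304]
tool_rot: [0.0, 0.12, 0.993, 0.0]
contact_force: [-0.1, -0.2, 0.2]
gripper_width: 0.377
grasp_force: 0.0
```

Call:
{"fn": "servo_tool", "kwargs": {
  "motion": [-1,-1,0,0,0,0,0.62,-1,-1,0,0,0,0,0.62,-1,-1,0,0,0,0,0.62,-1,-1,0,0,0,0,0.62,-1,-1,0,0,0,0,0.62]
}}

```text
t: 3.25
eef_pos: [0.5051, 0.1854, 0.304]
tool_rot: [0.0, 0.12, 0.993, 0.0]
contact_force: [0.6, 0.3, 0.6]
gripper_width: 0.384
grasp_force: 0.0
```

Call:
{"fn": "servo_tool", "kwargs": {
  "motion": [-0.3,-1,0.1,0,0,0,0.62,-0.3,-1,0.1,0,0,0,0.62,-0.3,-1,0.1,0,0,0,0.62,-0.3,-1,0.1,0,0,0,0.62,-0.3,-1,0.1,0,0,0,0.62]
}}

```text
t: 3.88
eef_pos: [0.5098, 0.0813, 0.2939]
tool_rot: [0.0, 0.12, 0.993, 0.0]
contact_force: [0.4, 0.7, -0.4]
gripper_width: 0.381
grasp_force: 0.0
```

Call:
{"fn": "servo_tool", "kwargs": {
  "motion": [-0.3,-1,0.2,0,0,0,0.62,-0.3,-1,0.2,0,0,0,0.62,-0.3,-1,0.2,0,0,0,0.62,-0.3,-1,0.2,0,0,0,0.62,-0.3,-1,0.2,0,0,0,0.62]
}}

```text
t: 4.5
eef_pos: [0.515, -0.0229, 0.2739]
tool_rot: [0.0, 0.12, 0.993, 0.0]
contact_force: [0.2, 0.4, -1.1]
gripper_width: 0.384
grasp_force: 0.0
```

Call:
{"fn": "servo_tool", "kwargs": {
  "motion": [-0.3,-1,0.2,0,0,0,0.62,-0.3,-1,0.2,0,0,0,0.62,0,0,0,0,0,0,0.62]
}}

```text
t: 4.88
eef_pos: [0.5168, -0.0653, 0.2658]
tool_rot: [-0.0, 0.122, 0.993, -0.0]
contact_force: [0.3, -0.0, 0.6]
gripper_width: 0.378
grasp_force: 0.0
```

```bash
python3 - <<'E'
from h import *
o=bot.get_obs(); print(o["t"],o["eef_pos"],o["tool_rot"],o["contact_force"],o["gripper_width"],bot.finger_overhang)
im=bot.read_camera("wrist"); cv2.imwrite("pics/wrist2.png",im[:,:,::-1])
k=bot.get_calibration("wrist"); np.savez("w2.npz",**{a:np.array(k[a]) for a in("mtx","rvec","tvec")},eef=o["eef_pos"])
a=bot.read_camera("scene"); b=bot.read_camera("side"); 
cv2.imwrite("pics/scene2.png",a[:,:,::-1]);cv2.imwrite("pics/side2.png",b[:,:,::-1])
for n in ["bolt_knob","catch_plate"]: print(n,bot.boxes_of("wrist",n)[:2])
E
```

```text
4.875 [ 0.5167969  -0.06526098  0.26584514] [-9.84563189e-05  1.21995527e-01  9.92530625e-01 -1.97898241e-04] [ 0.25823611 -0.0016439   0.61549436] 0.3775110934004604 0.0726
bolt_knob [{'uv': [212.7, 202.8], 'p': 0.58}]
catch_plate [{'uv': [259.2, 230.6], 'p': 0.88}]
```

View pics/wrist2.png

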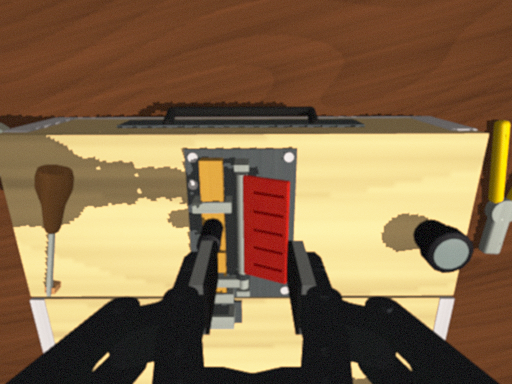

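The wrist view shows the knob at about (211,230), merging with the left finger, and the plate at (267,230), with corners about (245,176), (290,181), (288,283), (245,270). The loupe (443,250) and graver are clear. Next I compare this with the projected positions.

```bash
python3 - <<'E'
from h import *
from scipy.spatial.transform import Rotation as Rr
z=np.load("w2.npz"); K=z["mtx"];R=cv2.Rodrigues(z["rvec"])[0];t=z["tvec"].ravel(); o=-R.T@t
print("cam",o, "axis",R[2])
P=lambda p:(lambda q:np.round(q[:2]/q[2],1))(K@(R@np.array(p)+t))
def pl(uv,h): d=R.T@np.linalg.solve(K,[*uv,1]); return o+d*(h-o[2])/d[2]
cx=np.array([np.cos(.24),-np.sin(.24),0]);cy=np.array([np.sin(.24),np.cos(.24),0])
e=z["eef"]
for s in(-1,1): print("tip",s,P(e+cy*s*.0233-[0,0,.0726]))
k=np.array([.538,-.0985,.134]); print("knob top/base",P(k),P(k-[0,0,.03]))
# deck front edge, plate hinge-line (z~.112), base plate screws
a,b=pl((5,133),.09),pl((482,131),.09); d=b-a; print("front edge",a,b,np.linalg.norm(d),np.arctan2(d[1],d[0])-np.pi/2)
a,b=pl((187,157),.092),pl((289,157),.092); print("screws",a,b, a-k,b-k)
def ch(p): q=p-k; return np.round([q@cx,q@cy],4)
for uv,h in [((211,158),.104),((211,205),.1075),((212,222),.104),((207,245),.134)]: print(uv,ch(pl(uv,h)))
for uv,h in [((245,176),.113),((245,270),.113),((290,181),.128),((288,283),.128)]: print("plate",uv,ch(pl(uv,h)))
E
python3 -c "
import cv2,numpy as np
a=cv2.imread('pics/wrist2.png')[150:330,160:320];b=cv2.imread('pics/side2.png')[110:230,230:330]
a=cv2.resize(a,(480,540),interpolation=2);b=cv2.resize(b,(310,372),interpolation=2)
c=np.zeros((540,790,3),np.uint8);c[:,:480]=a;c[:372,480:]=b;cv2.imwrite('pics/c2.png',c)"
```

```text
cam [ 0.43624252 -0.04315082  0.33540324] axis [ 0.31782066 -0.07712259 -0.94500907]
tip -1 [197.7 255.7]
tip 1 [296.4 255.4]
knob top/base [207.3 247.3] [212.2 227.4]
front edge [ 0.43628234 -0.22558037  0.09      ] [0.51737237 0.10748266 0.09      ] 0.3427923259909379 -0.23882105195409387
screws [ 0.48429094 -0.10352566  0.092     ] [ 0.50222268 -0.03123611  0.092     ] [-0.05370906 -0.00502566 -0.042     ] [-0.03577732  0.06726389 -0.042     ]
(211, 158) [-0.0532  0.0013]
(211, 205) [-0.0194  0.0003]
(212, 222) [-0.0044  0.    ]
(207, 245) [-0.0017 -0.0002]
plate (245, 176) [-0.0428  0.025 ]
plate (245, 270) [0.031  0.0243]
plate (290, 181) [-0.0441  0.054 ]
plate (288, 283) [0.0321 0.0551]
```

View pics/c2.png

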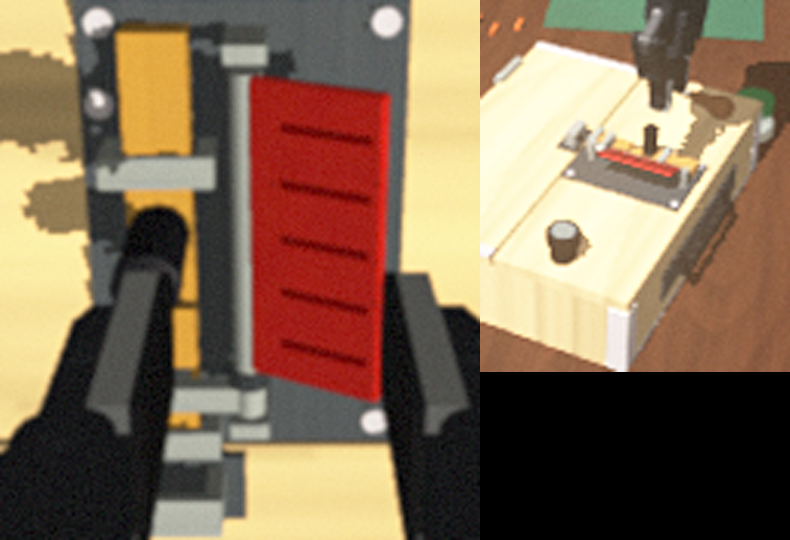

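Knob, bolt line and plate agree with the estimates. I correct the offset, widen slightly and descend.

Call:
{"fn": "servo_tool", "kwargs": {
  "motion": [-0.15,-0.25,0.4,0,0,0,0.55,0,0,0.8,0,0,0,0.55,0,0,0.8,0,0,0,0.55,0,0,0,0,0,0,0.55]
}}

```text
t: 5.62
eef_pos: [0.5179, -0.0685, 0.2239]
tool_rot: [-0.002, 0.12, 0.993, -0.0]
contact_force: [0.2, 0.3, 0.1]
gripper_width: 0.453
grasp_force: 0.0
```

```bash
python3 - <<'E'
from h import *
o=bot.get_obs(); print(o["t"],o["eef_pos"],o["contact_force"],o["gripper_width"])
a=bot.read_camera("wrist"); b=bot.read_camera("side")
a=cv2.resize(a[150:330,160:320],(480,540),interpolation=2);b=cv2.resize(b[110:210,250:333],(310,372),interpolation=2)
c=np.zeros((540,790,3),np.uint8);c[:,:480]=a;c[:372,480:]=b;cv2.imwrite('pics/c3.png',c[:,:,::-1])
E
```

```text
5.625 [ 0.51793601 -0.06852684  0.22389379] [0.19723638 0.30132894 0.10230506] 0.45283963192494703
```

View pics/c3.png

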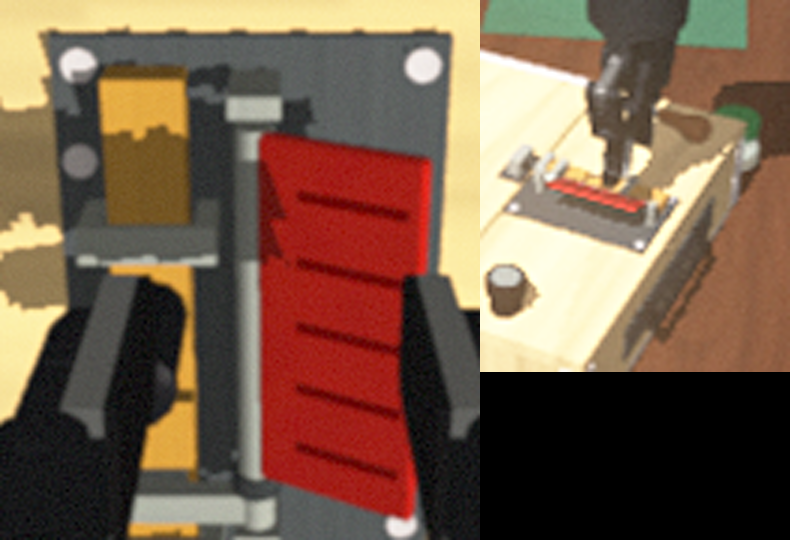

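The picture shows both fingers above their places, with the left tip edge at crop (121,275), the right at (434,278), and the knob next to the left finger. I compute the offsets.

```bash
python3 - <<'E'
from h import *
cx=np.array([np.cos(.24),-np.sin(.24),0]);cy=np.array([np.sin(.24),np.cos(.24),0]);k=np.array([.538,-.0985,.134])
def ch(p): q=p-k; return np.round([q@cx,q@cy],4)
p=lambda u,v:(160+u/3,150+v/3)
for z in(.151,.156):
  for n,u,v in[("Lo",105,277),("Li",138,277),("Ri",418,278),("Ro",450,278)]: print(z,n,ch(onplane("wrist",p(u,v),z)))
print("tcp",ch(np.array(bot.get_obs()["eef_pos"])))
print("bar edges",ch(onplane("wrist",p(110,290),.104)),ch(onplane("wrist",p(192,290),.104)))
print("bar rear edges",ch(onplane("wrist",p(100,78),.104)),ch(onplane("wrist",p(188,78),.104)))
for n,u,v in[("hingeRear",262,135),("hingeFront",265,475)]: print(n,ch(onplane("wrist",p(u,v),.112)))
print("knob right edge, base", ch(onplane("wrist",p(186,310),.115)))
E
```

```text
0.151 Lo [-0.0315 -0.0016]
0.151 Li [-0.0315  0.0036]
0.151 Ri [-0.0313  0.0476]
0.151 Ro [-0.0313  0.0526]
0.156 Lo [-0.0342 -0.0007]
0.156 Li [-0.0342  0.0043]
0.156 Ri [-0.034   0.0468]
0.156 Ro [-0.034   0.0516]
tcp [-0.0256  0.0244]
bar edges [-0.0032 -0.0095] [-0.0032  0.0077]
bar rear edges [-0.0497 -0.009 ] [-0.0496  0.0082]
hingeRear [-0.0408  0.0226]
hingeFront [0.0372 0.0229]
knob right edge, base [-0.0048  0.0074]
```

Call:
{"fn": "servo_tool", "kwargs": {
  "motion": [0,-0.05,0.8,0,0,0,0.55,0,0,0.5,0,0,0,0.55,0,0,0,0,0,0,0.55]
}}

```text
t: 6.1
eef_pos: [0.5182, -0.0697, 0.1988]
tool_rot: [-0.001, 0.12, 0.993, -0.0]
contact_force: [-0.2, -0.9, 0.1]
gripper_width: 0.45
grasp_force: 0.0
```

Call:
{"fn": "servo_tool", "kwargs": {
  "motion": [0,0,0.2,0,0,0,0.55,0,0,0.2,0,0,0,0.55,0,0,0,0,0,0,0.55]
}}

```text
t: 6.48
eef_pos: [0.5193, -0.0696, 0.1921]
tool_rot: [0.0, 0.12, 0.993, 0.0]
contact_force: [0.4, -0.4, 2.1]
gripper_width: 0.45
grasp_force: 1.1
```

Call:
{"fn": "servo_tool", "kwargs": {
  "motion": [0,0,0.2,0,0,0,0.55,0,0,0.1,0,0,0,0.55,0,0,0,0,0,0,0.55]
}}

```text
t: 6.85
eef_pos: [0.5193, -0.0694, 0.186]
tool_rot: [0.0, 0.12, 0.993, 0.0]
contact_force: [0.6, 2.0, 3.7]
gripper_width: 0.447
grasp_force: 1.7
```

Call:
{"fn": "servo_tool", "kwargs": {
  "motion": [0,0,0.1,0,0,0,0.55,0,0,0.1,0,0,0,0.55,0,0,0,0,0,0,0.55]
}}

```text
t: 7.22
eef_pos: [0.5193, -0.0693, 0.1827]
tool_rot: [0.0, 0.12, 0.993, 0.001]
contact_force: [-0.9, 4.0, 13.3]
gripper_width: 0.453
grasp_force: 6.4
```

Call:
{"fn": "servo_tool", "kwargs": {
  "motion": [-0.2,0,-0.03,0,0,0,0.55,-0.2,0,0,0,0,0,0.55,-0.2,0,0,0,0,0,0.55,0,0,0,0,0,0,0.55]
}}

```text
t: 7.72
eef_pos: [0.5268, -0.0718, 0.1824]
tool_rot: [-0.005, 0.12, 0.993, 0.001]
contact_force: [-13.5, 6.0, 22.7]
gripper_width: 0.45
grasp_force: 11.6
```

```bash
python3 - <<'E'
from h import *
o=bot.get_obs(); print(o["t"],o["eef_pos"],o["contact_force"],o["gripper_width"])
a=bot.read_camera("wrist"); b=bot.read_camera("side")
a=cv2.resize(a[150:330,160:320],(480,540),interpolation=2);b=cv2.resize(b[110:210,250:333],(310,372),interpolation=2)
c=np.zeros((540,790,3),np.uint8);c[:,:480]=a;c[:372,480:]=b;cv2.imwrite('pics/c4.png',c[:,:,::-1])
E
```

```text
7.725 [ 0.52680677 -0.07176772  0.18242948] [-13.52825402   6.00684938  22.710422  ] 0.4496169152036233
```

View pics/c4.png

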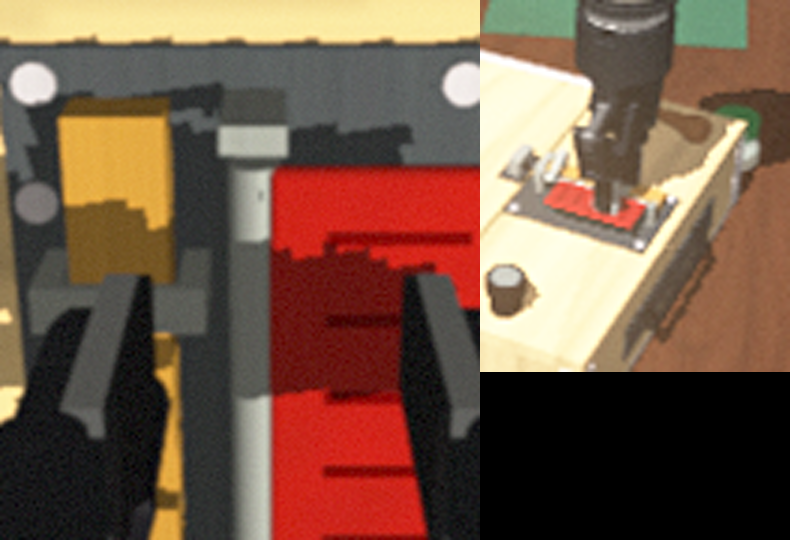

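The plate lies level (fully down) in the side view, but the downward force of 22 N is higher than needed. I ease up about 1.2 mm, which still leaves the catch well past 0.30.

Call:
{"fn": "servo_tool", "kwargs": {
  "motion": [0,0,-0.06,0,0,0,0.55,0,0,0,0,0,0,0.55]
}}

```text
t: 8.07
eef_pos: [0.5274, -0.0721, 0.183]
tool_rot: [-0.004, 0.12, 0.993, 0.0]
contact_force: [-8.2, 2.8, 12.0]
gripper_width: 0.448
grasp_force: 6.1
```

Call:
{"fn": "servo_tool", "kwargs": {
  "motion": [0,0,-0.04,0,0,0,0.55,0,0,0,0,0,0,0.55]
}}

```text
t: 8.32
eef_pos: [0.5281, -0.0725, 0.1835]
tool_rot: [-0.003, 0.12, 0.993, -0.0]
contact_force: [-4.2, 2.2, 4.1]
gripper_width: 0.454
grasp_force: 2.9
```

Call:
{"fn": "servo_tool", "kwargs": {
  "motion": [-0.2,0,0,0,0,0,0.55,-0.2,0,0,0,0,0,0.55,0,0,0,0,0,0,0.55]
}}

```text
t: 8.7
eef_pos: [0.5368, -0.0747, 0.1837]
tool_rot: [-0.002, 0.12, 0.993, -0.0]
contact_force: [-4.4, 0.2, 2.4]
gripper_width: 0.452
grasp_force: 2.7
```

Call:
{"fn": "servo_tool", "kwargs": {
  "motion": [-0.2,0,0.02,0,0,0,0.55,-0.2,0,0,0,0,0,0.55,0,0,0,0,0,0,0.55]
}}

```text
t: 9.07
eef_pos: [0.5459, -0.0769, 0.1839]
tool_rot: [-0.0, 0.12, 0.993, -0.0]
contact_force: [-4.6, -0.1, 2.8]
gripper_width: 0.447
grasp_force: 2.5
```

Call:
{"fn": "servo_tool", "kwargs": {
  "motion": [-0.2,0,0.01,0,0,0,0.55,-0.1,0,0,0,0,0,0.55,0,0,0,0,0,0,0.55]
}}

```text
t: 9.45
eef_pos: [0.5514, -0.0781, 0.1838]
tool_rot: [-0.001, 0.12, 0.993, -0.0]
contact_force: [-5.5, 0.0, 4.0]
gripper_width: 0.449
grasp_force: 3.9
```

Call:
{"fn": "servo_tool", "kwargs": {
  "motion": [-0.1,0,0,0,0,0,0.55,-0.1,0,0,0,0,0,0.55,0,0,0,0,0,0,0.55]
}}

```text
t: 9.82
eef_pos: [0.5522, -0.0783, 0.1834]
tool_rot: [-0.004, 0.121, 0.993, 0.0]
contact_force: [-16.3, 2.6, 14.9]
gripper_width: 0.455
grasp_force: 9.9
```

The stop is reached: force rose sharply after about 28 mm of travel. Now I lift straight up to let the catch spring back.

Call:
{"fn": "servo_tool", "kwargs": {
  "motion": [0,0,-0.15,0,0,0,0.55,0,0,-0.3,0,0,0,0.55,0,0,-0.3,0,0,0,0.55,0,0,0,0,0,0,0.55]
}}

```text
t: 10.32
eef_pos: [0.5527, -0.0779, 0.1972]
tool_rot: [-0.004, 0.12, 0.993, 0.0]
contact_force: [-9.9, 2.8, 0.2]
gripper_width: 0.446
grasp_force: 5.7
```

Call:
{"fn": "servo_tool", "kwargs": {
  "motion": [0.3,0,-0.5,0,0,0,0.55,0.3,0,-1,0,0,0,0.55,0.5,0,-1,0,0,0,0.55,0.5,0,-1,0,0,0,0.55,0,0,0,0,0,0,0.55]
}}

```text
t: 10.95
eef_pos: [0.5259, -0.0713, 0.2719]
tool_rot: [0.003, 0.12, 0.993, 0.001]
contact_force: [1.1, -0.7, -0.7]
gripper_width: 0.45
grasp_force: 0.0
```

```bash
python3 - <<'E'
from h import *
o=bot.get_obs(); print(o["t"],o["eef_pos"],o["contact_force"])
a=bot.read_camera("wrist"); b=bot.read_camera("side")
a=cv2.resize(a[130:330,150:330],(480,533),interpolation=2);b=cv2.resize(b[110:210,250:333],(310,372),interpolation=2)
c=np.zeros((540,790,3),np.uint8);c[:533,:480]=a;c[:372,480:]=b;cv2.imwrite('pics/c5.png',c[:,:,::-1])
cx=np.array([np.cos(.24),-np.sin(.24),0])
k=np.array([.538,-.0985,.134])
for d in (0,.026,.028,.030): print(d,(proj("wrist",k+cx*(d-.001))-[150,130])*480/180)
E
```

```text
10.95 [ 0.52594556 -0.07129176  0.27186902] [ 1.13566925 -0.71457863 -0.68788878]
0 [173.00415761 265.0607271 ]
0.026 [176.67010408 356.10597985]
0.028 [176.94108068 362.83579251]
0.03 [177.21054882 369.52814195]
```

View pics/c5.png

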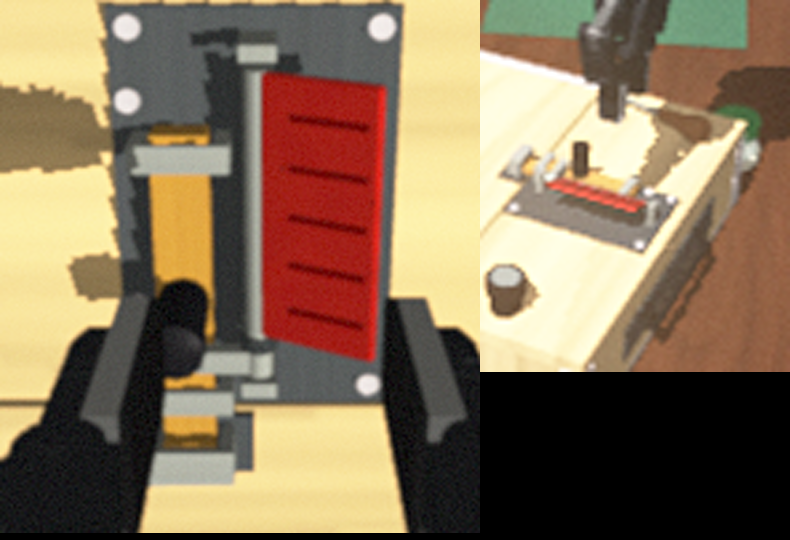

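The bolt is through the keeper and the knob has advanced to about crop (183,355). The plate is sloped again. I check numerically that it's fully up and not resting on the bolt.

```bash
python3 - <<'E'
from h import *
cx=np.array([np.cos(.24),-np.sin(.24),0]);cy=np.array([np.sin(.24),np.cos(.24),0]);k=np.array([.538,-.0985,0])
f=lambda p:np.round((proj("wrist",p)-[150,130])*480/180)
for a in (.44,.30,.14):
  print(a,[f(k+cx*x+cy*(.023+.035*np.cos(a))+[0,0,.112+.035*np.sin(a)]).tolist() for x in(-.0425,.0345)])
print("seen outer (385,88) (375,360)")
print("bar rear end seen (180,133):",((onplane("wrist",(150+180*.375,130+133*.375),.104)-k)@cx), "was -.0497")
E
```

```text
0.44 [[397.0, 96.0], [384.0, 372.0]]
0.3 [[401.0, 91.0], [388.0, 363.0]]
0.14 [[403.0, 85.0], [390.0, 352.0]]
seen outer (385,88) (375,360)
bar rear end seen (180,133): -0.025728359176124805 was -.0497
```

```bash
python3 - <<'E'
from h import *
cx=np.array([np.cos(.24),-np.sin(.24),0]);k=np.array([.538,-.0985,.134])
b=bot.read_camera("side").copy(); cv2.imwrite("pics/side5.png",b[:,:,::-1]); a=cv2.imread("pics/side1.png")[:,:,::-1].copy()
def red(i):
    i=i.astype(int); m=(i[...,0]>110)&(i[...,1]<70)&(i[...,2]<70); m[:130]=0;m[200:]=0;m[:,:240]=0;m[:,330:]=0
    v,u=np.nonzero(m); return m.sum(),u.mean().round(2),v.mean().round(2),u.min(),u.max(),v.min(),v.max()
print(red(a),red(b))
A=a.astype(np.uint8);T=A[147:157,280:291]
r=cv2.matchTemplate(cv2.resize(b,None,fx=4,fy=4,interpolation=2)[400:720,960:1280],cv2.resize(A,None,fx=4,fy=4,interpolation=2)[592:624,1124:1160],cv2.TM_CCOEFF_NORMED)
_,s,_,l=cv2.minMaxLoc(r); d=np.array([(l[0]+960-1124)/4,(l[1]+400-592)/4]); print("shift",s,d)
p0=proj("side",k)
for x in(.024,.026,.027,.028): print(x,proj("side",k+cx*x)-p0)
def crop(i): return cv2.resize(i[135:185,235:310],(780,260),interpolation=cv2.INTER_CUBIC)
cv2.imwrite("pics/cmp.png",np.vstack([cv2.resize(x[135:185,245:310],(780,290)) for x in(a,b)])[:,:,::-1])
E
```

```text
<stdin>:6: RuntimeWarning: Mean of empty slice.
  ret = ret.dtype.type(ret / rcount)
Traceback (most recent call last):
ValueError: zero-size array to reduction operation minimum which has no identity
```

```bash
python3 - <<'E'
from h import *
cx=np.array([np.cos(.24),-np.sin(.24),0]);k=np.array([.538,-.0985,.134])
a=cv2.imread("pics/side1.png")[:,:,::-1].copy(); b=cv2.imread("pics/side5.png")[:,:,::-1].copy()
def red(i):
    i=i.astype(int); m=(i[...,0]-np.maximum(i[...,1],i[...,2])>70)&(i[...,1]<110); m[:145]=0;m[185:]=0;m[:,:255]=0;m[:,310:]=0
    v,u=np.nonzero(m); return m.sum(),u.mean().round(2),v.mean().round(2),u.min(),u.max(),v.min(),v.max()
print(red(a),red(b))
r=cv2.matchTemplate(cv2.resize(b,None,fx=4,fy=4,interpolation=2)[400:720,960:1280],cv2.resize(a,None,fx=4,fy=4,interpolation=2)[592:624,1124:1160],cv2.TM_CCOEFF_NORMED)
_,s,_,l=cv2.minMaxLoc(r); d=np.array([(l[0]+960-1124)/4,(l[1]+400-592)/4]); print("shift",s,d)
p0=proj("side",k)
for x in(.024,.026,.028): print(x,proj("side",k+cx*x)-p0)
cv2.imwrite("pics/cmp.png",np.vstack([cv2.resize(x[140:185,245:310],(400,277)) for x in(a,b)])[:,:,::-1])
E
```

```text
(np.int64(68), np.float64(281.18), np.float64(162.01), np.int64(268), np.int64(293), np.int64(158), np.int64(166)) (np.int64(69), np.float64(281.45), np.float64(162.14), np.int64(268), np.int64(293), np.int64(158), np.int64(166))
shift 0.9844672083854675 [-8.   -2.25]
0.024 [-7.05880114 -1.97010875]
0.026 [-7.6424053  -2.13299245]
0.028 [-8.22530329 -2.29567906]
```

View pics/cmp.png

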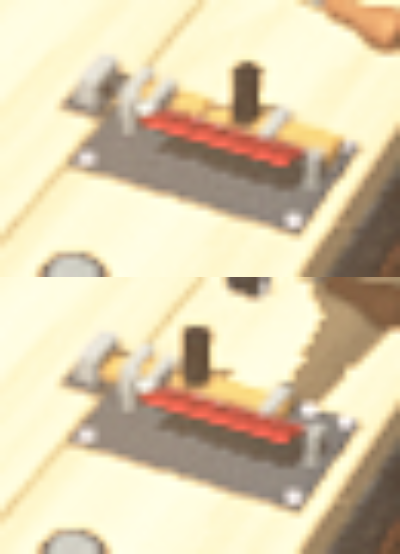

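The knob moved about 27.3 mm, which is home within the starting play. The red plate's silhouette is the same as at the start, so the catch is fully up and the tooth is in the second notch.

```bash
python3 -c "
from station import bot
print(bot.get_obs()['contact_force'],bot.hand_in())"
```

```text
the job is handed in; nothing more can be done
[ 0.0909635   0.32515565 -0.83218087] None
```

The lid is locked and the job is handed in: the bolt is home in the keeper (about 27 mm of travel measured, stop felt), the catch is back up with its tooth over the second notch, and the robot is touching nothing.

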